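Fold the flap and shut the parts case

TASK

Pack up the blue parts case: push the upright yellow flap down until it lies flat over the front compartment, and only then push the lid over and ease it fully shut without slamming it. Push only on the outer faces: pinch nothing, keep off the black padding on the inner faces, lift nothing, and leave the contents and the things standing beside the case where they are. Finish with the hand clear.

Things in the scene. Friction and masses are not known exactly. Their poses are not given: they have to be found in the camera images.
- case: Open blue steel case, 140 (x) x 160 (y) x 70 (z) mm, walls 3 mm, fixed to the bench. Origin: centre of its underside; x points from the front wall (near the robot) to the back wall, z up. A partition 52 mm high at x = +6.5 mm bounds the front compartment. Hinge lines run along y: the flap's at x = -64, z = 54 mm, the lid's at x = +70, z = 70.5 mm.
- case_flap (a joint): Angle of the yellow flap, rad: 0 = flat over the front compartment (a stop), 1.57 = upright, upper stop 1.75. It starts near upright and folds away from the robot, to the case's +x. Plate 136 mm wide, 4 mm thick, centred on its hinge line, free edge 71 mm from it. A stiff hinge (0.06 Nm; flap 0.1 kg) holds it where it is left.
- flap_edge (a point): Middle of the flap's free edge, on its bare outer face: 71 mm from the hinge line, 2 mm off the plate's mid-plane. The outer face looks to the case's -x (to the robot) when upright, and up when flat. The inner face carries a black rubber pad 126 mm wide and 4 mm thick, from 12 to 66 mm from the hinge: not to be touched.
- case_lid (a joint): Angle of the blue lid, rad: 0 = fully shut (a stop), 1.57 = upright, upper stop 2.05. It starts leaning back beyond upright. Plate 162 mm wide, 6 mm thick, free edge 142 mm from the hinge line, which lies in the plane of its inner face. A stiff hinge (0.38 Nm; lid about 0.32 kg) holds it where it is left.
- lid_edge (a point): Middle of the lid's free edge, on its outer face: 142 mm from the hinge line, 6 mm off the inner face's plane. The outer face looks to the case's +x (away from the robot) when upright, and up when shut. The inner face carries a black rubber pad 148 mm wide and 4 mm thick, from 13 to 134 mm from the hinge: not to be touched.
- steel_nut: Large grey hexagon nut, 24 x 27 x 13 mm, loose, lying in the front compartment. Origin: centre of its underside.
- hex_bar: Brass hexagon bar, 25 x 85 x 22 mm, loose, lying in the front compartment. Origin: centre of its underside.
- steel_block: Steel block, 40 x 55 x 30 mm, loose, in the rear compartment. Origin: centre of its underside.
- flux_tin: Round olive tin, 65 mm across, 31 mm high, loose on the bench beside the case. Origin: centre of its underside.
- tape_roll: Roll of grey tape lying flat, 107 mm across, 48 mm high, loose on the bench beside the case. Origin: centre of its underside.
- tape_measure: Yellow and black tape measure, 37 x 87 x 60 mm high, loose, standing on the bench beside the case. Origin: centre of its underside.

How it is judged:
By the outcome, as a careful person would: the job done as asked, in the order asked, and still so for the second after the job is handed in, with the robot touching nothing.
It also fails if it takes over 56 s, if anything falls off the work surface, if the arm or the gripper's body presses on something with over 40 N, if the wrist force passes 120 N, or if a joint passes its speed limit or range.

ROBOT

A 6-joint arm with a two-finger parallel gripper is mounted at the origin on a cart in front of the work surface, level with it; the furniture and walls round the work are solid. World frame = base frame: x ahead of the robot, y to its left, z up, the work surface at z = 0. Lengths are in m, angles in rad, forces in N, time in s.
With the tool pointing down it reaches from about 0.3 to 0.775 m from the base axis. Payload 14.6 kg.
Tool frame: the origin (TCP) lies at the very end of the fingers, on their centre line; the grasp point (between the pads) lies env.pinch_z behind it (env.pinch_z is the distance from the TCP to the grasp point, in m); z points along the fingers, y is the line along which they close (so a half turn about z gives the same grasp; the last joint's range is limited). The gripper opens to 85 mm and grips with 20 to 120 N. Pads are 22 mm wide; open, the fingers measure 114 mm over their backs; the gripper's body (76 mm by 85 mm) begins 54 mm behind the grasp point. The pads swing forward as they close: fully open they stand 13 mm farther back than shut.
Start: joints at [1.231, 0.3, 1.521, -0, 1.321, -0.067], TCP at [0.148, 0.53, 0.231] pointing down, gripper open.
Joint ranges: [-3.03, 3.03], [-0.79, 2.21], [0.23, 2.52], [-1.04, 4.18], [0, 3.07], [-2.55, 2.55]. Speed limits (rad/s): [2.22, 2.22, 2.57, 3.14, 3.14, 3.14].

INTERFACE

Orientations are given as a unit quaternion [w, x, y, z].
In Python, from workcell import env gives the robot as it stands.
- The arm moves only by the tool nudge_tcp, called after ">>>" as name(argument=value, ...) on one line, values as JSON. Schema: {"type":"object","properties":{"ticks":{"type":"string"},"squeeze":{"type":"number"},"only":{"type":"string"},"quiet":{"type":"boolean"},"lines":{"type":"string"}},"required":["ticks"],"additionalProperties":false}. ticks is a string of 1 to 8 rows, one to a line, with the numbers parted by commas; each row has 7 numbers: dx, dy, dz in mm, then a rotation vector rx, ry, rz in units of 0.2 rad, then the finger opening in m; each row shifts and turns the commanded pose from where the row before left it, along the tool's axes as they then stand; what a row does not reach is not made up. A row lasts 1/12 s, in which the tool goes at most 0.0417 m and 0.125 rad, less where a joint would pass 70% of its speed; a pose out of reach is approached as far as the arm can. The fingers move at their own pace and stop on an object; squeeze is the grip in N (left out, the last holds). Time passes only in rows, so rows that do not move let the fingers close. The tool returns the time, the measured TCP pose, the force, the opening and the grip force at its end. only (a regular expression) keeps the lines of the reply that match it, lines (a string "A,B") keeps lines A to B, and quiet returns only ok. Input that does not fit is refused with a message, and nothing moves.
- env.get_state(): the state, without advancing time (a new reading comes with each control period).
- env.read_camera(name): name is "side" or "top"; returns the picture (400x640x3 uint8, red, green, blue); there is no depth.
- env.camera_params(name): a dict with "fx", "fy", "cx", "cy" (pixels), "extrinsics" (4x4, takes a point from world to camera coordinates). Camera axes: x right, y up, looking along -z (the intrinsics and any distortion apply to the point x, -y, -z); pixel columns grow to the right and rows downward; lengths in m; the calibration is good to about 2 mm. A picture is of the moment at which its call begins. camera_params takes no time and is no camera call.
- env.finish_job(): hands the job in; it is judged then, once.
The state is a dict: "time": time; "joint_pos": joint angles; "joint_velocities": joint speeds; "joint_efforts": joint torques, N m; "ee_pos": TCP position; "eef_rot": TCP orientation; "wrist_force": force on the tool from outside, world axes, zero at the start; "moment": the same for the moment, N m; "opening": finger opening in m; "gripper_force": force on a finger pad.
Only numpy, scipy, OpenCV 4.12 (cv2) and the standard library are available. Lean on these libraries where they do the work, as an engineer would, in place of code of your own. Each camera call takes 0.05 s, during which the arm holds its last target. There are 200 camera calls.

## Working session

There is one attempt and no reset: what is moved stays moved. The work goes in short steps, Python scripts to look and compute and a tool call to move; the robot and the scene stay as the last step left them, time stands still between calls to the robot, and variables do not carry over. Pictures are saved under pics/ and viewed, at most 10 in all, crops included, and the job is handed in when it is done.

```bash
ls; mkdir -p pics; python3 - <<'E'
from workcell import env
import cv2,numpy as np
np.set_printoptions(precision=4,suppress=True)
for n in("side","top"):
    cv2.imwrite(f"pics/{n}0.png",env.read_camera(n)[:,:,::-1]); p=env.camera_params(n)
    print(n,p["fx"],p["fy"],p["cx"],p["cy"],{k:v for k,v in p.items() if k not in("fx","fy","cx","cy","extrinsics")});print(np.array(p["extrinsics"]))
print(env.get_state(),env.pinch_z)
E
```

```text
pics
workcell.py
side 474.8497826689169 474.8497826689169 321.09658320815566 192.78952020228903 {}
[[ 0.9508 -0.3097  0.0078 -0.5073]
 [ 0.1029  0.3392  0.9351 -0.1085]
 [-0.2922 -0.8883  0.3543 -0.9219]
 [ 0.      0.      0.      1.    ]]
top 395.1640933628373 395.1640933628373 324.8723224055221 200.31571919093398 {}
[[ 0.0263 -0.9995  0.0197 -0.0326]
 [ 0.9936  0.0283  0.1097 -0.5475]
 [-0.1102  0.0167  0.9938 -0.931 ]
 [ 0.      0.      0.      1.    ]]
{'time': 0.1, 'joint_pos': array([ 1.2314,  0.3005,  1.5215,  0.    ,  1.3207, -0.0666]), 'joint_velocities': array([ 0.0019, -0.0021, -0.0028,  0.0007,  0.0004,  0.0006]), 'joint_efforts': array([  0.0019, -54.4374, -36.2364,  -0.0001,   0.0031,   0.0001]), 'ee_pos': array([0.1481, 0.5295, 0.2307]), 'eef_rot': array([-0.0001,  0.136 ,  0.9907, -0.0005]), 'wrist_force': array([0.3785, 0.5134, 0.598 ]), 'moment': array([ 0.0254,  0.019 , -0.0292]), 'gripper_force': 0.0, 'opening': 0.08533410837973564} 0.0187
```

View pics/side0.png

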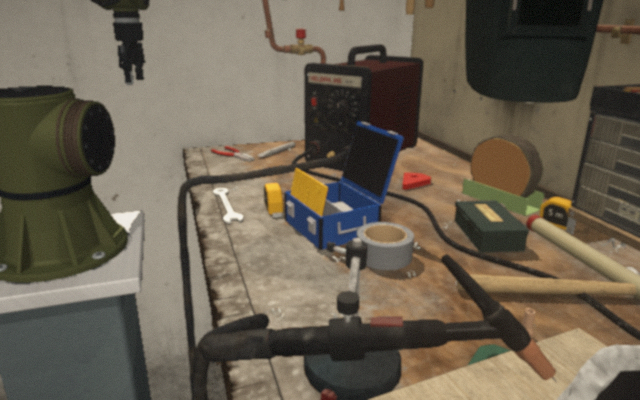

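View pics/top0.png

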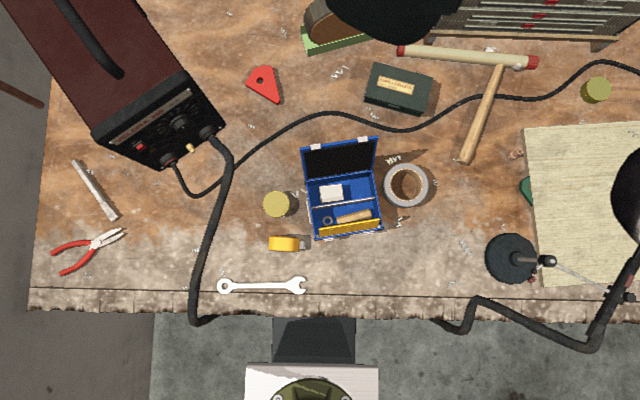

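The side view shows the case at about (335,210) with the flap up and the lid leaning back. In the top view the case centre is at about (343,190), with the tin at (278,204), the tape measure at (285,243) and the roll at (406,185). I'll enlarge both.

```bash
python3 - <<'E'
import cv2
t=cv2.imread("pics/top0.png")[125:255,255:435]; s=cv2.imread("pics/side0.png")[110:280,255:425]
cv2.imwrite("pics/tc.png",cv2.resize(t,None,fx=4.4,fy=4.4,interpolation=2)); cv2.imwrite("pics/sc.png",cv2.resize(s,None,fx=3.5,fy=3.5,interpolation=2))
E
```

```text
(no output)
```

View pics/tc.png

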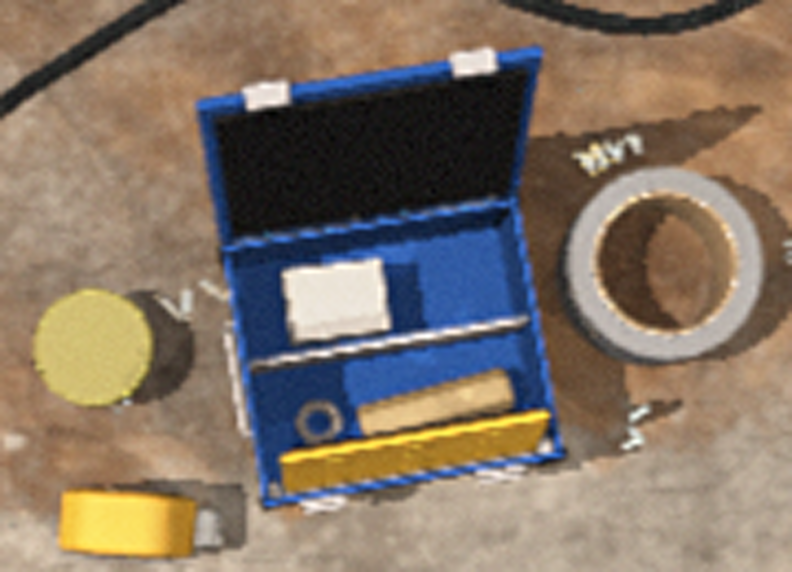

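View pics/sc.png

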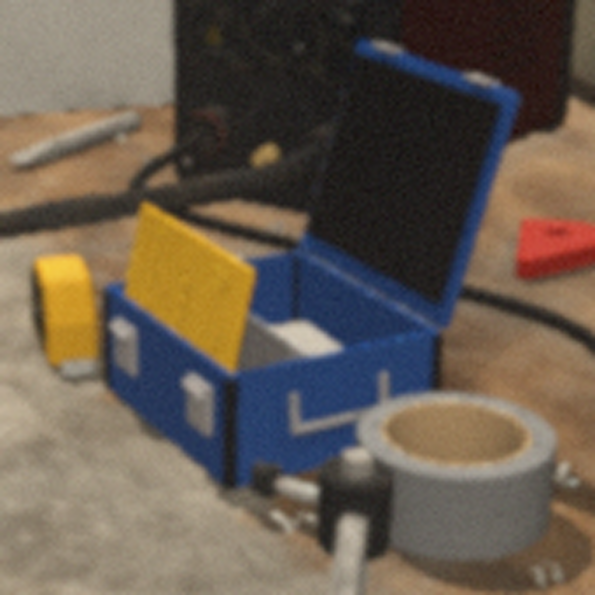

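The crops give clear corners: case rim, lid free edge and flap free edge. I'll fit the case pose and both angles to them.

```bash
cat > h.py <<'E'
from workcell import env
import numpy as np
from scipy.optimize import least_squares
from scipy.spatial.transform import Rotation as R
np.set_printoptions(precision=4,suppress=True)
P={n:env.camera_params(n) for n in("side","top")}
def proj(n,X):
    p=P[n];c=(np.array(p["extrinsics"])@np.append(X,1))[:3]
    return np.array([p["cx"]+p["fx"]*c[0]/-c[2],p["cy"]+p["fy"]*-c[1]/-c[2]])
def back(n,uv,z):
    p=P[n];E=np.array(p["extrinsics"]);d=E[:3,:3].T@np.array([(uv[0]-p["cx"])/p["fx"],-(uv[1]-p["cy"])/p["fy"],-1])
    o=-E[:3,:3].T@E[:3,3];return o+d*(z-o[2])/d[2]
def flap(a,r,o,y): # outer normal: (-sin,cos)
    return np.array([-.064+r*np.cos(a)-o*np.sin(a),y,.054+r*np.sin(a)+o*np.cos(a)])
def lid(a,r,o,y):
    return np.array([.07-r*np.cos(a)+o*np.sin(a),y,.0705+r*np.sin(a)+o*np.cos(a)])
def W(q,X): return R.from_euler('z',q[2]).apply(X)+[q[0],q[1],0]
E
cat > fit.py <<'E'
from h import *
T=lambda u,v:("top",np.array([255+u/4.4,125+v/4.4]));S=lambda u,v:("side",np.array([255+u/3.5,110+v/3.5]))
c=lambda x,y,z:(lambda q:np.array([x,y,z]))
L=lambda y:(lambda q:lid(q[4],.142,.006,y)); Li=lambda y:(lambda q:lid(q[4],.142,0,y));F=lambda y,o=0:(lambda q:flap(q[3],.071,o,y))
obs=[(T(265,505),c(-.07,.08,.07)),(T(563,457),c(-.07,-.08,.07)),(T(517,203),c(.07,-.08,.07)),(T(228,247),c(.07,.08,.07)),
(T(198,102),L(.081)),(T(542,48),L(-.081)),(T(280,455),F(.068)),(T(551,412),F(-.068)),
(S(143,203),F(.068)),(S(255,268),F(-.068)),(S(358,40),L(.081)),(S(520,95),L(-.081)),
(S(230,487),c(-.07,-.08,0)),(S(108,385),c(-.07,.08,0)),(S(232,378),c(-.07,-.08,.07)),(S(104,285),c(-.07,.08,.07)),(S(437,330),c(.07,-.08,.07))]
f=lambda q:np.concatenate([proj(n,W(q,X(q)))-uv for (n,uv),X in obs])
s=least_squares(f,[.55,-.08,0,1.5,1.8],loss='soft_l1');print(s.x);print(f(s.x).reshape(-1,2))
q=s.x;np.save("q.npy",q)
for n,(uv,z) in dict(tin=((93,348),.031),roll=((664,262),.048),tape=((128,520),.06)).items(): print(n,back("top",T(*uv)[1],z), R.from_euler('z',-q[2]).apply(back("top",T(*uv)[1],z)-[q[0],q[1],0]))
print("lid edge",W(q,L(0)(q)),"flap edge",W(q,F(0,.002)(q)))
E
python3 fit.py
```

```text
[ 0.5347 -0.0626  0.1919  1.3359  1.8538]
[[ 0.1332  0.3962]
 [ 0.4597 -0.105 ]
 [ 0.2047 -1.06  ]
 [-1.1562 -0.21  ]
 [-0.3489  0.204 ]
 [ 0.3566 -0.0371]
 [ 0.379   0.3724]
 [ 0.0051 -0.0556]
 [ 0.3564 -0.4404]
 [ 0.0522  0.3196]
 [ 0.9834 -0.4731]
 [-0.1803 -0.5921]
 [-0.5841  0.7867]
 [-0.5314  0.3191]
 [-0.8957 -1.0105]
 [ 0.0011 -0.59  ]
 [ 0.8425 -0.3182]]
tin [0.5356 0.1003 0.031 ] [0.0319 0.1597 0.031 ]
roll [ 0.59   -0.2114  0.048 ] [ 0.0259 -0.1566  0.048 ]
tape [0.442  0.0751 0.06  ] [-0.0648  0.1528  0.06  ]
lid edge [ 0.648  -0.0406  0.2052] flap edge [ 0.4862 -0.072   0.1235]
```
Good fit. Case at (0.535,-0.063), yaw 0.192.

The fit is good: residuals of about 1 px or less, case at (0.535, −0.063), yaw 0.19, flap at 1.34 and lid at 1.85. Next I'll close the fingers, line the tool up with the case and travel to it high up.

The manual's scale: shifts go in mm and turns go in units of 0.2 rad. Converting my numbers, -0.04 m is -40, -0.0105 m is -10.5, -0.116 rad is -0.58.

```bash
cat > st.py <<'E'
from h import *
q=np.load("q.npy");s=env.get_state();Rc=R.from_euler('z',q[2])
w=s["eef_rot"];M=R.from_quat([w[1],w[2],w[3],w[0]]).as_matrix()
print("t",s["time"],"case",Rc.inv().apply(s["ee_pos"]-[q[0],q[1],0]),"F",Rc.inv().apply(s["wrist_force"]),"open",s["opening"],"j",s["joint_pos"])
print("tool axes in case:",Rc.inv().as_matrix()@M)
E
```

>>> nudge_tcp(ticks="0,0,0,0,0,-0.58,0\n0,0,0,0,0,-0.58,0\n0,0,0,0,0,-0.58,0\n0,0,0,0,0,-0.58,0\n-10.5,-40,0,0,0,0,0\n-10.5,-40,0,0,0,0,0\n-10.5,-40,0,0,0,0,0", squeeze=20)

```text
time: 0.68
ee_pos: [0.2019, 0.4163, 0.2305]
eef_rot: [-0.0, -0.096, 0.995, -0.001]
wrist_force: [0.9, 1.0, -0.1]
opening: 0.0009
gripper_force: 0.0
```

```bash
python3 st.py
```

```text
t 0.6833 case [-0.2354  0.5336  0.2305] F [ 1.0861  0.7878 -0.1358] open 0.0008908010409686617 j [ 1.04    0.1054  1.7568 -0.0001  1.2807 -0.7233]
tool axes in case: [[-1.     -0.0006 -0.0008]
 [-0.0006  1.     -0.001 ]
 [ 0.0008 -0.001  -1.    ]]
```

>>> nudge_tcp(ticks="-10.5,-40,0,0,0,0,0\n-10.5,-40,0,0,0,0,0\n-10.5,-40,0,0,0,0,0\n-10.5,-40,0,0,0,0,0\n-10.5,-40,0,0,0,0,0\n-10.5,-40,0,0,0,0,0\n-10.5,-40,0,0,0,0,0\n-10.5,-40,0,0,0,0,0")

```text
time: 1.35
ee_pos: [0.3454, 0.1176, 0.2314]
eef_rot: [0.0, -0.096, 0.995, 0.0]
wrist_force: [0.6, 0.1, 0.4]
opening: 0.0001
gripper_force: 0.0
```

>>> nudge_tcp(ticks="-10.5,-40,0,0,0,0,0\n-10.5,-40,0,0,0,0,0\n-10.5,-40,0,0,0,0,0\n-10.5,-40,0,0,0,0,0\n0,-35,0,0,0,0,0\n0,0,0,0,0,0,0")

```text
time: 1.85
ee_pos: [0.4241, -0.0684, 0.2308]
eef_rot: [-0.0, -0.093, 0.996, -0.0]
wrist_force: [-0.1, 1.0, -0.7]
opening: 0.0002
gripper_force: 0.0
```

```bash
python3 st.py
```

```text
t 1.85 case [-0.1097  0.0154  0.2308] F [ 0.0808  0.9807 -0.6777] open 0.0001736729453469975 j [-0.2447  0.0285  1.8382 -0.0009  1.2755 -2.0021]
tool axes in case: [[-1.      0.0051 -0.001 ]
 [ 0.0051  1.     -0.0005]
 [ 0.001  -0.0005 -1.    ]]
```

>>> nudge_tcp(ticks="0,0,40,0,0,0,0\n0,0,40,0,0,0,0\n0,0,40,0,0,0,0\n0,0,0,0,0,0,0")

```text
time: 2.18
ee_pos: [0.4199, -0.0629, 0.1054]
eef_rot: [-0.005, -0.095, 0.995, 0.002]
wrist_force: [-0.7, 1.0, -0.9]
opening: -0.0003
gripper_force: 0.0
```

```bash
python3 st.py; python3 - <<'E'
from h import *
p=np.array([flap(a,.056,.002,0)+[-.011,0,0] for a in np.arange(1.4,-.09,-.125)])
print(p);print(np.diff(p,axis=0))
E
```

```text
t 2.1833 case [-0.1127  0.0216  0.1054] F [-0.4565  1.0982 -0.9285] open -0.00029422738403789056 j [-0.2351  0.1906  1.9835  0.      0.9782 -1.9969]
tool axes in case: [[-1.      0.0009 -0.0097]
 [ 0.0009  1.      0.0044]
 [ 0.0097  0.0044 -0.9999]]
[[-0.0675  0.      0.1095]
 [-0.0606  0.      0.1082]
 [-0.054   0.      0.1059]
 [-0.0476  0.      0.1029]
 [-0.0418  0.      0.0991]
 [-0.0364  0.      0.0946]
 [-0.0316  0.      0.0895]
 [-0.0275  0.      0.0838]
 [-0.0242  0.      0.0776]
 [-0.0216  0.      0.0711]
 [-0.0199  0.      0.0643]
 [-0.0191  0.      0.0574]]
[[ 0.0069  0.     -0.0014]
 [ 0.0066  0.     -0.0022]
 [ 0.0063  0.     -0.003 ]
 [ 0.0059  0.     -0.0038]
 [ 0.0054  0.     -0.0045]
 [ 0.0048  0.     -0.0051]
 [ 0.0041  0.     -0.0057]
 [ 0.0033  0.     -0.0061]
 [ 0.0026  0.     -0.0065]
 [ 0.0017  0.     -0.0068]
 [ 0.0009  0.     -0.0069]]
```

Converted, -0.015 m is -15, -0.007 m is -7.

>>> nudge_tcp(ticks="-15,-7,0,0,0,0,0\n-15,-7,0,0,0,0,0\n-15,-7,1,0,0,0,0\n-7,0,1.5,0,0,0,0\n-7,0,2,0,0,0,0\n-6,0,3,0,0,0,0\n-6,0,4,0,0,0,0\n0,0,0,0,0,0,0")

```text
time: 2.85
ee_pos: [0.4975, -0.0705, 0.0993]
eef_rot: [-0.0, -0.096, 0.995, 0.0]
wrist_force: [0.1, 0.2, 0.5]
opening: 0.0
gripper_force: 0.0
```

```bash
python3 st.py
```

```text
t 2.85 case [-0.0381 -0.0006  0.0993] F [0.0866 0.1402 0.4702] open 4.383203707604766e-05 j [-0.2137  0.3516  1.7875  0.0001  1.003  -1.9762]
tool axes in case: [[-1.      0.0003 -0.0004]
 [ 0.0003  1.      0.0003]
 [ 0.0004  0.0003 -1.    ]]
```

>>> nudge_tcp(ticks="-5,0,4.5,0,0,0,0\n-5,0,5,0,0,0,0\n-4,0,6,0,0,0,0\n-3,0,6,0,0,0,0\n-2.5,0,6.5,0,0,0,0\n-2,0,6.5,0,0,0,0\n-1,0,6,0,0,0,0\n0,0,3,0,0,0,0")

```text
time: 3.52
ee_pos: [0.5192, -0.0667, 0.0555]
eef_rot: [-0.0, -0.095, 0.995, 0.0]
wrist_force: [-7.6, 1.2, 30.8]
opening: -0.0003
gripper_force: 16.0
```

```bash
python3 st.py;python3 - <<'E'
from h import *
import cv2
s=env.read_camera("side")[110:280,255:425,::-1];t=env.read_camera("top")[125:255,275:405,::-1]
cv2.imwrite("pics/c1.png",np.hstack([cv2.resize(s,(399,500),interpolation=2),cv2.resize(t,(399,500),interpolation=2)]))
E
```

```text
t 3.5167 case [-0.016  -0.001   0.0555] F [-7.2828  2.596  30.8217] open -0.0002614248404670359 j [-0.1977  0.4607  1.7525 -0.      0.9289 -1.9596]
tool axes in case: [[-1.      0.0007 -0.0005]
 [ 0.0007  1.      0.0002]
 [ 0.0005  0.0002 -1.    ]]
```

View pics/c1.png

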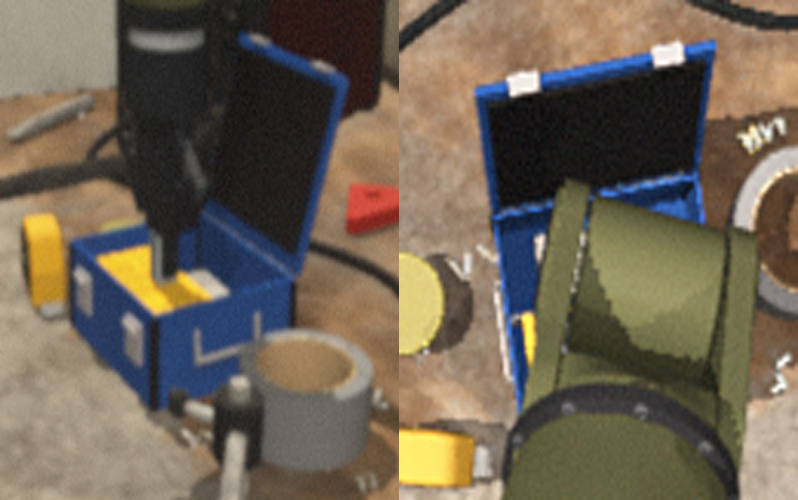

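The flap lies flat: in the left half the yellow plate is level inside the rim at (160,280), and the tip reads z = 0.0555 against the stop. Now I'll go up, over the lid and down behind it.

>>> nudge_tcp(ticks="0,0,-20,0,0,0,0\n4,0,-40,0,0,0,0\n4,0,-40,0,0,0,0\n0,0,-40,0,0,0,0\n0,0,-40,0,0,0,0\n0,0,-25,0,0,0,0\n0,0,0,0,0,0,0\n0,0,0,0,0,0,0")

```text
time: 4.28
ee_pos: [0.5116, -0.0683, 0.2621]
eef_rot: [0.001, -0.095, 0.995, -0.0]
wrist_force: [-0.4, -0.9, 0.5]
opening: -0.0004
gripper_force: 0.0
```

```bash
python3 st.py
```

```text
t 4.2833 case [-0.0238 -0.0012  0.2621] F [-0.6085 -0.8196  0.4989] open -0.0004399917375599586 j [-0.2037  0.1999  1.5735 -0.      1.366  -1.9656]
tool axes in case: [[-1.      0.0008  0.002 ]
 [ 0.0008  1.     -0.0009]
 [-0.002  -0.0009 -1.    ]]
```

```bash
python3 - <<'E'
from h import *
import cv2
s=env.read_camera("side")[110:280,255:425,::-1]
cv2.imwrite("pics/c2.png",cv2.resize(s,(500,500),interpolation=2))
E
```

>>> nudge_tcp(ticks="-40,0,0,0,0,0,0\n-40,0,0,0,0,0,0\n-40,0,0,0,0,0,0\n-40,0,0,0,0,0,0\n-30,0,0,0,0,0,0\n0,0,0,0,0,0,0\n0,0,0,0,0,0,0")

```text
time: 4.92
ee_pos: [0.6982, -0.0318, 0.2571]
eef_rot: [-0.003, -0.096, 0.995, 0.0]
wrist_force: [0.2, -0.4, 0.6]
opening: 0.0003
gripper_force: 0.0
```

```bash
python3 st.py
```

```text
t 4.9167 case [ 0.1663 -0.0009  0.2571] F [ 0.0961 -0.3811  0.6137] open 0.00029120600548663384 j [-0.0978  0.6414  0.9703 -0.0001  1.5352 -1.8605]
tool axes in case: [[-1.      0.0001 -0.0051]
 [ 0.0001  1.      0.0014]
 [ 0.0051  0.0014 -1.    ]]
```

View pics/c2.png

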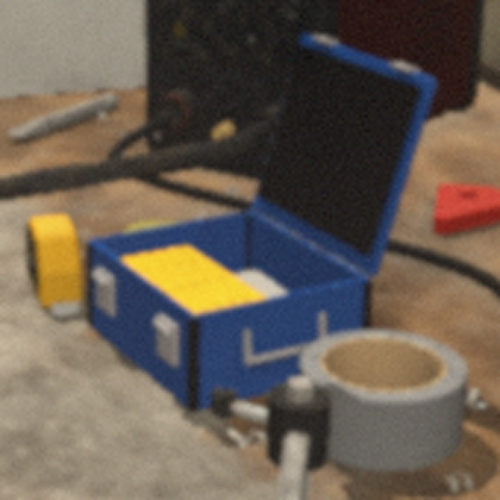

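Flap flat at (195,275) and staying there; lid unmoved. I'll go down behind the lid.

>>> nudge_tcp(ticks="0,0,30,0,0,0,0\n0,0,30,0,0,0,0\n0,0,6,0,0,0,0\n0,0,0,0,0,0,0\n0,0,0,0,0,0,0")

```text
time: 5.33
ee_pos: [0.6978, -0.0324, 0.1968]
eef_rot: [0.0, -0.095, 0.995, -0.0]
wrist_force: [-0.8, -0.7, 0.7]
opening: -0.0002
gripper_force: 0.0
```

```bash
python3 st.py; python3 - <<'E'
from h import *
A=np.append(np.arange(1.85,.01,-.08),-.02)
p=np.array([[max(lid(a,.142,.006,0)[0],lid(a,.126,.006,0)[0])+.011,lid(a,.126,.006,0)[2]] for a in A])
print(np.c_[A,p,np.r_[[[0,0]],np.diff(p,axis=0)]])
E
```

```text
t 5.3333 case [ 0.1659 -0.0014  0.1968] F [-0.883  -0.5592  0.7468] open -0.0002416134954191669 j [-0.0987  0.667   1.0666 -0.      1.407  -1.8604]
tool axes in case: [[-1.      0.001   0.001 ]
 [ 0.001   1.     -0.0003]
 [-0.001  -0.0003 -1.    ]]
[[ 1.85    0.1259  0.19    0.      0.    ]
 [ 1.77    0.115   0.1928 -0.0109  0.0029]
 [ 1.69    0.1038  0.1949 -0.0111  0.0021]
 [ 1.61    0.0926  0.1962 -0.0113  0.0013]
 [ 1.53    0.0819  0.1966 -0.0107  0.0005]
 [ 1.45    0.0718  0.1963 -0.0101 -0.0003]
 [ 1.37    0.0617  0.1952 -0.01   -0.0011]
 [ 1.29    0.0518  0.1932 -0.0099 -0.0019]
 [ 1.21    0.0421  0.1905 -0.0097 -0.0027]
 [ 1.13    0.0327  0.187  -0.0095 -0.0035]
 [ 1.05    0.0235  0.1828 -0.0092 -0.0042]
 [ 0.97    0.0147  0.1778 -0.0088 -0.005 ]
 [ 0.89    0.0064  0.1722 -0.0084 -0.0056]
 [ 0.81   -0.0015  0.1659 -0.0079 -0.0063]
 [ 0.73   -0.0089  0.159  -0.0074 -0.0069]
 [ 0.65   -0.0157  0.1515 -0.0068 -0.0075]
 [ 0.57   -0.0218  0.1435 -0.0062 -0.008 ]
 [ 0.49   -0.0274  0.1351 -0.0055 -0.0085]
 [ 0.41   -0.0322  0.1262 -0.0048 -0.0089]
 [ 0.33   -0.0363  0.117  -0.0041 -0.0092]
 [ 0.25   -0.0396  0.1075 -0.0033 -0.0095]
 [ 0.17   -0.0422  0.0977 -0.0026 -0.0098]
 [ 0.09   -0.044   0.0878 -0.0018 -0.0099]
 [-0.02   -0.0451  0.074  -0.0011 -0.0138]]
```

Converted, 0.012 m is 12, -0.001 m is -1.

>>> nudge_tcp(ticks="12,0,7,0,0,0,0\n14,0,0,0,0,0,0\n10,0,0,0,0,0,0\n10,0,-1,0,0,0,0\n10,0,-2,0,0,0,0\n10,0,-2,0,0,0,0\n0,0,0,0,0,0,0")

```text
time: 5.92
ee_pos: [0.633, -0.0451, 0.1966]
eef_rot: [0.002, -0.095, 0.995, -0.0]
wrist_force: [0.6, 1.2, 0.2]
opening: -0.0
gripper_force: 0.0
```

```bash
python3 st.py
```

```text
t 5.9167 case [ 0.0998 -0.0015  0.1966] F [0.8175 1.0551 0.2431] open -8.88457417450017e-06 j [-0.1288  0.5141  1.304  -0.      1.3192 -1.8904]
tool axes in case: [[-1.      0.0011  0.004 ]
 [ 0.0011  1.     -0.0014]
 [-0.004  -0.0014 -1.    ]]
```

Converted, 0.01 m is 10, 0.002 m is 2.

>>> nudge_tcp(ticks="10,0,0,0,0,0,0\n10,0,0,0,0,0,0\n10,0,0.5,0,0,0,0\n10,0,1,0,0,0,0\n10,0,2,0,0,0,0\n0,0,0,0,0,0,0")

```text
time: 6.42
ee_pos: [0.5839, -0.0544, 0.1913]
eef_rot: [0.001, -0.095, 0.995, -0.0]
wrist_force: [0.2, 0.4, 0.2]
opening: -0.0001
gripper_force: 0.0
```

```bash
python3 st.py;python3 - <<'E'
from h import *
import cv2
s=env.read_camera("side")[70:280,215:425,::-1]
cv2.imwrite("pics/c3.png",cv2.resize(s,(500,500),interpolation=2))
E
```

```text
t 6.4167 case [ 0.0498 -0.0014  0.1913] F [0.3173 0.3773 0.1834] open -9.74723346575229e-05 j [-0.1554  0.4131  1.4631 -0.0001  1.2633 -1.917 ]
tool axes in case: [[-1.      0.0011  0.0019]
 [ 0.0011  1.     -0.0007]
 [-0.0019 -0.0007 -1.    ]]
```

View pics/c3.png

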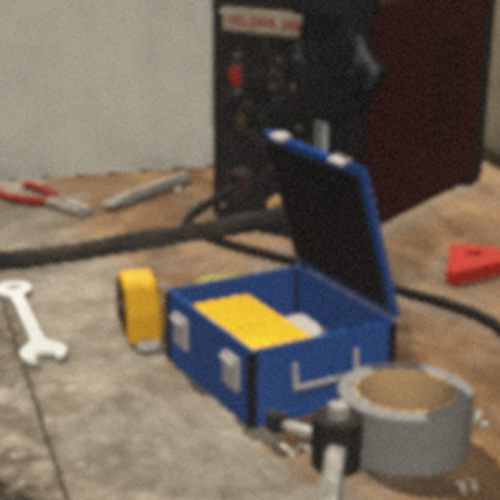

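The lid has come forward past upright, with its edge at (265,130)–(370,185) and the finger behind it. The flap is still flat. Carrying on along the arc.

>>> nudge_tcp(ticks="9.7,0,2.5,0,0,0,0\n9.5,0,3.5,0,0,0,0\n9.2,0,4,0,0,0,0\n8.8,0,5,0,0,0,0\n8.4,0,5.6,0,0,0,0\n8,0,6.3,0,0,0,0\n7.4,0,7,0,0,0,0\n0,0,0,0,0,0,0")

```text
time: 7.13
ee_pos: [0.524, -0.0659, 0.1557]
eef_rot: [-0.0, -0.095, 0.995, 0.0]
wrist_force: [0.2, 0.5, 1.0]
opening: -0.0001
gripper_force: 0.0
```

```bash
python3 st.py
```

```text
t 7.1333 case [-0.0112 -0.0012  0.1557] F [0.3353 0.4692 0.9941] open -6.0882765213739776e-05 j [-0.1943  0.3277  1.6696 -0.0002  1.1449 -1.9561]
tool axes in case: [[-1.      0.0009 -0.0006]
 [ 0.0009  1.      0.0001]
 [ 0.0006  0.0001 -1.    ]]
```

>>> nudge_tcp(ticks="6.8,0,7.5,0,0,0,0\n6,0,8,0,0,0,0\n5.5,0,8.5,0,0,0,0\n5,0,9,0,0,0,0\n4,0,9,0,0,0,0\n0,0,0,0,0,0,0")

```text
time: 7.63
ee_pos: [0.496, -0.0709, 0.1119]
eef_rot: [-0.002, -0.095, 0.995, 0.0]
wrist_force: [-0.1, 0.3, 0.1]
opening: -0.0005
gripper_force: 0.0
```

```bash
python3 st.py
```

```text
t 7.6333 case [-0.0396 -0.0007  0.1119] F [-0.0778  0.2912  0.059 ] open -0.00048245746846019413 j [-0.215   0.3315  1.7805 -0.0001  1.0328 -1.9768]
tool axes in case: [[-1.      0.0009 -0.003 ]
 [ 0.0009  1.      0.0012]
 [ 0.003   0.0012 -1.    ]]
```

Now ease it shut, slower.

Converted, 0.004 m is 4, 0.003 m is 3.

>>> nudge_tcp(ticks="1.5,0,4,0,0,0,0\n1,0,4,0,0,0,0\n1,0,4,0,0,0,0\n0.5,0,4,0,0,0,0\n0.5,0,3,0,0,0,0\n0,0,3,0,0,0,0\n0,0,2,0,0,0,0\n0,0,2,0,0,0,0")

```text
time: 8.3
ee_pos: [0.493, -0.0718, 0.0877]
eef_rot: [-0.0, -0.095, 0.995, 0.0]
wrist_force: [-0.4, 0.4, 1.1]
opening: 0.0001
gripper_force: 0.8
```

```bash
python3 st.py
```

```text
t 8.3 case [-0.0428 -0.001   0.0877] F [-0.336   0.4519  1.1381] open 0.00011777623733846552 j [-0.2181  0.3612  1.8071  0.      0.9734 -1.9801]
tool axes in case: [[-1.      0.0007 -0.0001]
 [ 0.0007  1.      0.0001]
 [ 0.0001  0.0001 -1.    ]]
```

>>> nudge_tcp(ticks="0,0,1,0,0,0,0\n0,0,1,0,0,0,0\n0,0,1,0,0,0,0\n0,0,1,0,0,0,0\n0,0,1,0,0,0,0\n0,0,1,0,0,0,0\n0,0,0,0,0,0,0")

```text
time: 8.88
ee_pos: [0.493, -0.0718, 0.0817]
eef_rot: [-0.0, -0.095, 0.995, -0.0]
wrist_force: [-0.1, -0.3, -0.4]
opening: 0.0002
gripper_force: 0.0
```

```bash
python3 st.py
```

```text
t 8.8833 case [-0.0428 -0.0011  0.0817] F [-0.1612 -0.259  -0.3754] open 0.0002121375976175765 j [-0.2181  0.3706  1.8108 -0.      0.9602 -1.9801]
tool axes in case: [[-1.      0.0007 -0.    ]
 [ 0.0007  1.     -0.    ]
 [ 0.     -0.     -1.    ]]
```

>>> nudge_tcp(ticks="0,0,1,0,0,0,0\n0,0,1,0,0,0,0\n0,0,1,0,0,0,0\n0,0,1,0,0,0,0\n0,0,1,0,0,0,0\n0,0,0,0,0,0,0")

```text
time: 9.38
ee_pos: [0.4929, -0.0718, 0.0767]
eef_rot: [-0.0, -0.095, 0.995, 0.0]
wrist_force: [0.3, 0.2, -0.3]
opening: -0.0001
gripper_force: 0.0
```

>>> nudge_tcp(ticks="0,0,1,0,0,0,0\n0,0,1,0,0,0,0\n0,0,1,0,0,0,0\n0,0,0,0,0,0,0")

```text
time: 9.72
ee_pos: [0.4932, -0.0718, 0.0762]
eef_rot: [0.0, -0.096, 0.995, -0.0]
wrist_force: [-17.9, 1.9, 35.4]
opening: 0.0005
gripper_force: 17.8
```

```bash
python3 st.py
```

```text
t 9.7167 case [-0.0426 -0.0011  0.0762] F [-17.2141   5.2523  35.362 ] open 0.0004636169719628145 j [-0.2181  0.3796  1.8139 -0.0002  0.9474 -1.9801]
tool axes in case: [[-1.      0.0006  0.0006]
 [ 0.0006  1.     -0.0005]
 [-0.0006 -0.0005 -1.    ]]
```

The lid is firm on its stop (z 0.0762, 35 N). Lift clear and check.

Converted, -0.04 m is -40, 0.04 m is 40.

>>> nudge_tcp(ticks="0,0,-5,0,0,0,0\n0,0,-20,0,0,0,0\n10,0,-40,0,0,0,0\n20,0,-36,0,0,0,0\n20,0,-36,0,0,0,0\n30,20,-20,0,0,0,0\n20,35,0,0,0,0,0\n0,40,0,0,0,0,0")

```text
time: 10.38
ee_pos: [0.3746, 0.0021, 0.232]
eef_rot: [0.001, -0.094, 0.996, -0.0]
wrist_force: [0.8, 0.6, -0.7]
opening: 0.0002
gripper_force: 0.0
```

>>> nudge_tcp(ticks="0,40,0,0,0,0,0\n0,40,0,0,0,0,0\n0,0,0,0,0,0,0\n0,0,0,0,0,0,0")

```text
time: 10.72
ee_pos: [0.3612, 0.0826, 0.231]
eef_rot: [0.0, -0.098, 0.995, 0.0]
wrist_force: [0.7, -0.5, -0.0]
opening: -0.0
gripper_force: 0.0
```

```bash
python3 - <<'E'
from h import *
import cv2
s=env.read_camera("side")[110:280,255:425,::-1];t=env.read_camera("top")[125:255,255:435,::-1]
cv2.imwrite("pics/c4.png",np.hstack([cv2.resize(s,(400,400),interpolation=2),cv2.resize(t,(400,289),interpolation=2).copy() if 0 else cv2.resize(t,(400,400),interpolation=2)]))
E
```

```text
(no output)
```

View pics/c4.png

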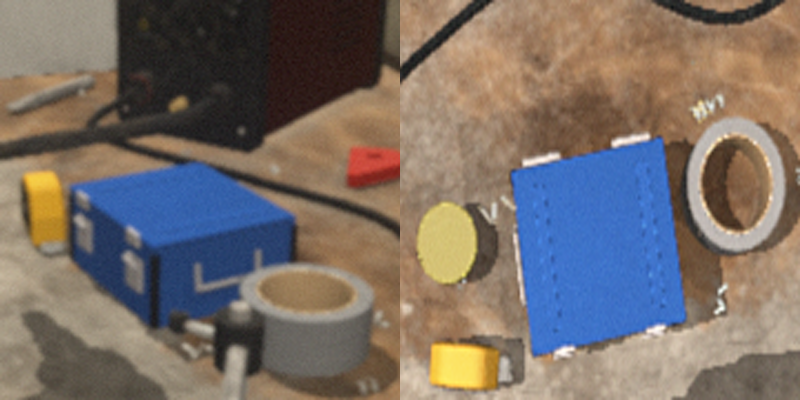

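Both views show the lid flush and shut, with its edge at (130,240) in the left half. The tin, tape roll and tape measure are where they were, and the hand is clear.

```bash
python3 -c "
from workcell import env
print(env.finish_job())"
```

```text
the job is handed in; nothing more can be done
None
```

The job is handed in at about 11 s on the robot's clock: the flap was pushed flat first, then the lid eased fully shut, with the things beside the case unmoved and the hand clear.

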